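# Lock the balance for moving by feeling for the hidden lock hole

## Robot

A 7-joint arm with a two-finger parallel gripper is mounted at the origin on the work surface. World frame = base frame: x ahead of the robot, y to its left, z up, the work surface at z = 0. Lengths are in m, angles in rad, forces in N, time in s.
With the tool pointing down it reaches from about 0.425 to 0.925 m from the base axis. Payload 6.8 kg.
Tool frame: the origin (TCP) lies on the centre line of the jaws, within the pads' length; the fingertips stand 8 mm ahead of it and the grasp point (between the pads) lies 11 mm behind it (r.finger_overhang is the distance from the TCP to the fingertips, in m); x points along the fingers, z is the direction in which the jaws open and shut, and the axes are right-handed (so a half turn about x gives the same grasp; the last joint's range is limited). The gripper opens to 85 mm and grips with 20 to 120 N. Pads are 22 mm wide; open, the fingers measure 114 mm over their backs; the gripper's body (76 mm by 85 mm) begins 54 mm behind the grasp point. The pads swing forward as they close: fully open they stand 13 mm farther back than shut.
Start: joints at [1.038, 0.477, 0.022, 1.555, -0.011, 1.109, -0.083], TCP at [0.278, -0.615, 0.239] pointing down, gripper open.
Joint ranges: [-2.96, 2.96], [-0.34, 2.1], [-1.41, 1.46], [0.24, 2.44], [-1.37, 4.51], [0.17, 1.92], [-2.96, 2.96]. Speed limits (rad/s): [2.39, 2.39, 3.14, 3.14, 3.14, 3.14, 3.14].

## Interface

Orientations are given as a rotation vector (axis times angle).
In Python, from bench import r gives the robot as it stands. The module is installed in compiled form; this text tells all that it offers.
- The arm moves only by the tool play_rows, never from a script. Its argument "plan" is a list of rows, each a list of 5 numbers: the opening, from -1 (shut) to 1 (fully open), then the shift along the world's x, y, z in m, then the turn about the world's z in rad. A call has 1 to 10 rows; each row is the pose to reach, as a shift and turn from the pose commanded when the call began; what a row does not reach only later rows make up. A row lasts 1/10 s, in which the tool goes at most 50 mm and 8.59 degrees, less where a joint would pass 70% of its speed; a pose out of reach is approached as far as the arm can. A call with a gripper value outside its range is refused whole. The fingers move at their own pace and stop on an object; "force" is the grip in N (left out, the last holds). Time passes only in rows, so rows that repeat a pose let the fingers close. It gives the time, the measured TCP pose, the force and the opening at its end, in the units of the state.
- r.get_obs(): the state, without advancing time (a new reading comes with each control period).
- r.grab_frame(name): name is "side" or "top"; returns a dict with "pixels" (400x640x3 uint8, blue, green, red), "z_map" (400x640 float32, m along the optical axis (not along the pixel's ray), 0 where there is no reading), "vfov" (degrees; the focal length in pixels is half the picture's height over the tangent of half this angle, whatever the lens; pixels are square), "cx", "cy" (the principal point, pixels), "D" ([k1, k2, p1, p2, k3] as OpenCV has them; the pictures are not rectified), "R" (3x3) and "t" (3): a world point X has camera coordinates R X + t. Camera axes: x right, y down, z forward; pixel columns grow to the right and rows downward; lengths in m; the calibration is good to about 2 mm. A picture is of the moment at which its call begins.
- r.hand_in(): hands the job in, once; it reports no verdict.
Trained networks look in a picture, given as the dict that the camera call returned (one of the last four; its "shot" number tells which), for a name from the list of things; names that differ only in an ending like _2 or _b are one class to them, and where a whole thing is asked for, a point or a joint stands for the part that bears it (a point fixed in the world has none). Each returns a list of dicts, best first, with "conf" (0 to 1); they miss things now and then, are a little off and sometimes report something else, mostly with a low value. They report only what shows in the picture. A call takes as long as a camera call. They do not tell look-alikes from the thing itself.
- r.outline_of(picture, label): "mask" (400x640 bool, what is visible of it) and "bbox" ([left, top, right, bottom] as shares, 0 to 1, of the picture: columns of its width, rows of its height, round what is visible of it).
- r.pinpoint(picture, label): "position" ([column, row] as shares, 0 to 1, of the picture: columns of its width, rows of its height: a listed point, or the origin of a listed thing).
The state is a dict: "clock": time; "joints": joint angles; "qvel": joint speeds; "tau": joint torques, N m; "tcp_pos": TCP position; "orientation": TCP orientation; "contact_force": force on the tool from outside, world axes, zero at the start; "moment": the same for the moment, N m; "grip_width": finger opening in m.
Only numpy, scipy, OpenCV 4.12 (cv2) and the standard library are available. Lean on these libraries where they do the work, as an engineer would, in place of code of your own. Each camera call takes 0.05 s, during which the arm holds its last target.

## Task

The laboratory balance is about to be moved, so lock its weighing beam: take the red-headed lock pin out of its blue holder and put it down through the yellow ring of the balance's sliding shutter. The lock hole in the beam is hidden under the shutter, so with the pin tip resting gently on the beam slide pin and shutter together to the left (as seen from the display side) until the tip drops in, push the pin fully home with its collar flush on the ring, and let go. The weighing cell is delicate and is damaged by 25 N, so press and push only lightly, and leave the bottle, the jar and the cup where they stand.

Things in the scene. Friction and masses are not known exactly. Their poses are not given: they have to be found in the camera images.
- balance: White laboratory balance with blue stripes, 340 (x) by 210 (y) by 84 mm, fixed to the bench. Origin: centre of its underside, at bench height. The console with the green display faces its own -x; its +y is to the left. Between console and pan, along the line x = -55 mm, is the lock bay: cover top at 75 mm, on it a steel shutter 36 by 108 mm (top 79.5 mm) that hides what is beneath.
- lock_bay (a point): Middle of the hidden bay (balance x = -55, y = 0), on the level upper face of the rigid steel beam, 48 mm above the bench. The beam is 20 mm thick with one vertical through hole, 11 mm across, 1 mm chamfer, on the line x = -55 mm, anywhere from y = -8 to +18 mm (shutter travel 14 to 40 mm). It differs each time and cannot be seen or measured; this point is NOT the hole.
- pan (a point): Centre of the top of the steel weighing pan, 155 by 165 mm, 84 mm above the bench; it begins 62.5 mm behind (+x) the guide ring's axis line.
- shutter (a joint): Travel in m of the shutter: 0 at its right end stop, up to 0.044 as it slides along the balance's +y (left). It starts near 0, moves with 1 to 2 N of friction, has no spring and stays where it is left. The shutter is carried along by the pin.
- guide (a point): Centre of the top rim of the yellow guide ring on the shutter, 85 mm above the bench; at balance x = -55 mm, y = -22 mm + shutter travel. The ring is 28 mm outside with a straight vertical through hole of 14 mm that goes through the shutter too.
- pin: Lock pin, 97 mm long, 60 g, round about its z axis (up, to the head). Origin: the tip. Steel shank 8 mm across, 55 mm long, the last 5 mm tapering to 3.6 mm; steel collar 22 mm across at 55 to 59 mm; round red head 20 mm across at 59 to 97 mm. Starts upright in the holder, collar on its top. Tip on the beam: collar 18 mm above the ring. Fully home: collar on the ring, tip 30 mm above the bench.
- pin_tip (a point): The tip of the lock pin (the lower end, its origin).
- holder: Blue plastic block, 60 mm cube, fixed to the bench, with a vertical through hole of 12 mm in which the pin stands. Origin: centre of its underside.
- amber_bottle: Amber bottle with black cap, 54 mm across, 110 mm tall, standing loose on the bench; not to be disturbed. Origin: centre of its base.
- white_jar: White jar, 60 mm across, 70 mm tall, standing loose on the bench; not to be disturbed. Origin: centre of its base.
- steel_cup: Open steel cup, 66 mm across, 70 mm tall, standing loose on the bench; not to be disturbed. Origin: centre of its base.
Not all that is in view belongs to the job. What is shaped like the pin but green is not meant.

How it is judged:
On the way, in this order (a step that is already met when the one before it is completed fails the run):
1. the pin is drawn up out of its holder (height (world z) of pin_tip above 0.062 m and distance of pin from where it was at the start of the episode above 0.05 m), for 0.1 s.
2. the pin's tip is down through the yellow ring and the shutter (z of pin_tip in the frame of balance below 0.07 m and horizontal distance between pin_tip and guide below 0.01 m), for 0.2 s.
At the end, for the whole second after the job is handed in: The pin stands upright (within 0.1 rad) and at rest in the ring, fully home: its tip less than 32.5 mm above the bench (collar within 2.5 mm of the ring) and within 7 mm of the ring's axis (z of pin_tip in the frame of balance below 0.0325 m and horizontal distance between pin_tip and guide below 0.007 m and angle between pin's own z axis and vertical below 0.1 rad and linear speed of pin below 0.01 m/s); the robot touches nothing.
It fails at once if the pin is pressed or pushed against the balance with more than 25 N (contact force between pin and balance above 25 N).
It fails at once if the arm or the fingers push the balance with more than 25 N (contact force between any of the fingers, the arm and balance above 25 N).
It fails at once if the bottle, the jar or the cup is shifted by more than 20 mm or tipped (distance of any of amber_bottle, white_jar, steel_cup from where it was at the start of the episode above 0.02 m or angle between any of amber_bottle, white_jar, steel_cup's own z axis and vertical above 0.3 rad).
It also fails if it takes over 61 s, if anything falls off the work surface, if the arm or the gripper's body presses on something with over 40 N, if the wrist force passes 120 N, or if a joint passes its speed limit or range.

## Working session

There is one attempt and no reset: what is moved stays moved. The work goes in short steps, Python scripts to look and compute and a tool call to move; the robot and the scene stay as the last step left them, time stands still between calls to the robot, and variables do not carry over. Pictures are saved under pics/ and viewed, and the job is handed in when it is done.

Besides the shell and the picture viewer there is one more tool, called after "Emit:" as name([rows], argument=value, ...), one row to a line, values as JSON. play_rows: Moves the arm, as the interface text tells. Its arguments: {"type":"object","properties":{"plan":{"type":"array","items":{"type":"array","items":{"type":"number"}}},"force":{"type":"number"}},"required":["plan"]}

```bash
mkdir -p pics
cat > h.py <<'E'
import numpy as np, cv2
from bench import r
def K(f):
    h=f["pixels"].shape[0]; F=h/2/np.tan(np.radians(f["vfov"])/2)
    return np.array([[F,0,f["cx"]],[0,F,f["cy"]],[0,0,1.]])
def ray(f,uv):
    p=cv2.undistortPoints(np.array(uv,float).reshape(-1,1,2),K(f),np.array(f["D"],float)).reshape(-1,2)
    d=np.c_[p,np.ones(len(p))]; R=np.array(f["R"]);t=np.array(f["t"])
    return -R.T@t,d@R   # world dirs scaled z=1
def at_depth(f,uv,z):
    c,d=ray(f,uv); return c+d*np.array(z).reshape(-1,1)
def at_z(f,uv,z):
    c,d=ray(f,uv); s=(z-c[2])/d[:,2]; return c+d*s[:,None]
def proj(f,X):
    R=np.array(f["R"]);t=np.array(f["t"])
    return cv2.projectPoints(np.array(X,float).reshape(-1,3),cv2.Rodrigues(R)[0],t,K(f),np.array(f["D"],float))[0].reshape(-1,2)
E
python3 - <<'E'
from h import *
for n in("top","side"):
    f=r.grab_frame(n); cv2.imwrite(f"pics/{n}0.png",f["pixels"])
    R=np.array(f["R"]);print(n,-R.T@f["t"],R[2],f["vfov"],f["D"])
    for l in["balance","pin","pin_tip","guide","lock_bay","holder","pan","shutter","amber_bottle","white_jar","steel_cup"]:
        try:
            a=[(np.round(np.array(q["position"])*[640,400],1).tolist(),round(q["conf"],2)) for q in r.pinpoint(f,l)]
        except Exception as e:a=e
        print(l,a)
print(r.get_obs())
E
```

```text
top [ 0.42265593 -0.03256877  1.15709703] [ 0.13597775  0.02151937 -0.99047815] 47.59710575290811 [-0.13086662  0.          0.          0.          0.        ]
balance [([300.4, 199.7], 0.65), ([448.7, 246.9], 0.54)]
pin [([449.8, 184.3], 0.73), ([455.3, 276.2], 0.68), ([420.9, 245.0], 0.59), ([451.7, 246.5], 0.53), ([479.2, 271.6], 0.46), ([297.5, 199.9], 0.44)]
pin_tip [([453.6, 274.7], 0.52), ([421.6, 247.4], 0.5), ([478.6, 273.2], 0.44)]
guide [([305.8, 212.2], 0.81)]
lock_bay [([302.7, 221.0], 0.89)]
holder [([447.6, 245.3], 0.82)]
pan [([289.5, 158.0], 0.91), ([450.5, 246.6], 0.72)]
shutter it knows: amber_bottle, balance, guide, holder, lock_bay, pan, pin, pin_tip, steel_cup, white_jar
amber_bottle [([449.5, 185.6], 0.67)]
white_jar [([399.4, 176.7], 0.6)]
steel_cup [([167.7, 243.4], 0.77)]
side [ 0.44103573 -1.06289162  0.85376851] [ 0.09651405  0.80330752 -0.58769215] 42.203970205499054 [0.0528935 0.        0.        0.        0.       ]
balance [([323.0, 205.4], 0.85), ([302.7, 192.8], 0.67)]
pin [([238.9, 319.2], 0.63), ([257.5, 345.7], 0.63), ([280.5, 290.0], 0.54)]
pin_t
[... 407 characters left out ...]
el_cup [([276.6, 140.6], 0.89)]
{'clock': 1.1, 'joints': array([ 1.03789636,  0.47698876,  0.02242529,  1.55539226, -0.01146988,
        1.10928317, -0.08308113]), 'qvel': array([ 0.0002723 ,  0.00166934,  0.00039652,  0.00048361, -0.00050883,
        0.00019889,  0.00071971]), 'tau': array([-3.81719919e-04, -5.96330667e+01,  1.60677128e+00, -2.81549513e+01,
        1.26581948e-02,  1.69759362e-03,  7.96488081e-06]), 'tcp_pos': array([ 0.27818971, -0.61503896,  0.23931922]), 'orientation': array([ 0.89081868,  1.38068503, -0.89089894]), 'contact_force': array([ 0.43930792, -0.81241298, -0.27563404]), 'moment': array([ 0.01956144, -0.01136188, -0.00465311]), 'grip_width': 0.08578056197400846}
```

View pics/top0.png

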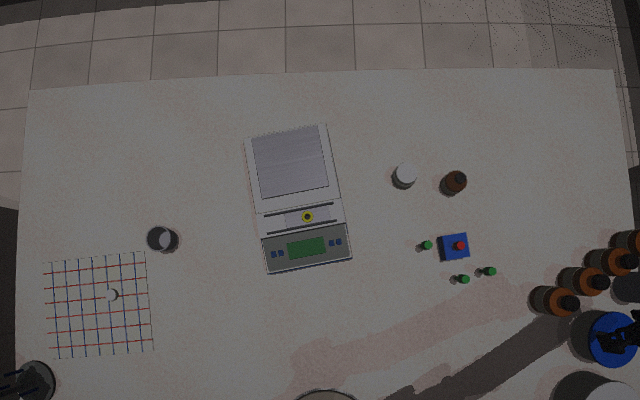

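View pics/side0.png

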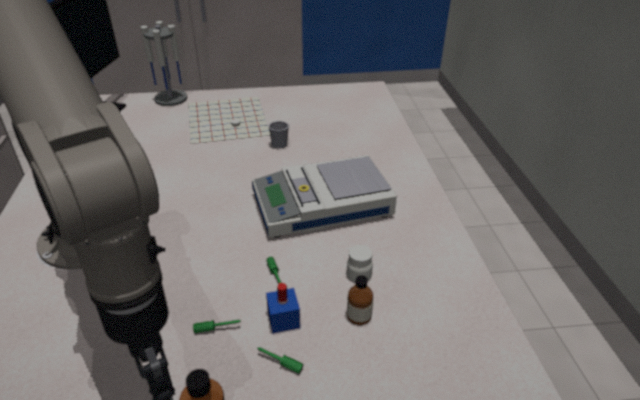

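Run:
```python
from h import *
for n in("top","side"):
    f=r.grab_frame(n); im=f["pixels"]; hsv=cv2.cvtColor(im,cv2.COLOR_BGR2HSV); z=f["z_map"]
    np.savez(f"pics/{n}.npz",im=im,z=z)
    v,u=np.mgrid[:400,:640]; uv=np.c_[u.ravel(),v.ravel()]
    W=at_depth(f,uv,z.ravel()).reshape(400,640,3)
    P=proj(f,[[0.5,-.2,0.]]) ; 
    H,S,V=[hsv[...,i].astype(int) for i in range(3)]
    red=((H<6)|(H>174))&(S>150)&(V>60); yel=(H>22)&(H<34)&(S>130)&(V>80)
    for nm,m,h in(("red",red,.101),("yellow",yel,.085)):
        nc,lab,st,ce=cv2.connectedComponentsWithStats(m.astype(np.uint8))
        for i in range(1,nc):
            if st[i,4]>8 :
                mm=lab==i
                print(n,nm,ce[i].round(1),st[i],"atz",at_z(f,ce[i],h).round(4),"depth med",np.median(W[mm],0).round(4), "zmax",W[mm][:,2].max().round(3))
    # boxes
    for lo,hi,nm in((.079,.095,"pan"),(.05,.066,"holder")):
        m=(W[...,2]>lo)&(W[...,2]<hi)&(z>0)&(W[...,0]>.3)&(W[...,0]<.9)&(abs(W[...,1])<.5)
        nc,lab,st,ce=cv2.connectedComponentsWithStats(m.astype(np.uint8))
        for i in range(1,nc):
            if st[i,4]>60:
                p=W[lab==i]; print(n,nm,st[i],ce[i].round(1),cv2.minAreaRect(p[:,:2].astype(np.float32)),p[:,2].mean().round(4))
    for l in("balance","amber_bottle","white_jar","steel_cup","holder"):
        o=r.outline_of(f,l)
        if o: print(l,round(o[0]["conf"],2),[round(q,3) for q in o[0]["bbox"]],np.median(W[o[0]["mask"]],0).round(3))
    big=cv2.resize(im[225:300,400:510] if n=="top" else im[240:370,200:380],None,fx=4,fy=4,interpolation=cv2.INTER_CUBIC); cv2.imwrite(f"pics/{n}crop.png",big)
    b=im[115:285,235:365] if n=="top" else im[145:245,240:410]
    cv2.imwrite(f"pics/{n}bal.png",cv2.resize(b,None,fx=3.5,fy=3.5,interpolation=cv2.INTER_CUBIC))
```

```text
top red [460.2 245.1] [457 242   8   8  47] atz [[ 0.4627 -0.3294  0.101 ]] depth med [ 0.4627 -0.3287  0.103 ] zmax 0.108
top yellow [306.8 216.2] [302 211  11  11  66] atz [[0.5432 0.0283 0.085 ]] depth med [0.5431 0.0279 0.0858] zmax 0.091
top pan [ 249  124   80   76 4256] [289.5 161.7] ((0.6783258318901062, 0.06524602323770523), (0.1667080968618393, 0.17853131890296936), 11.110125541687012) 0.0853
top pan [449 172  17  17 120] [455.  181.1] ((0.6198768615722656, -0.33331751823425293), (0.0411839596927166, 0.03153963387012482), 39.22615051269531) 0.0851
top pan [264 202  73  33 866] [304.4 216.8] ((0.5403309464454651, 0.04502476379275322), (0.052747100591659546, 0.17004838585853577), 9.919096946716309) 0.0822
top holder [ 261  223   91   52 1693] [307.7 255.1] ((0.467995285987854, 0.03250715136528015), (0.08747914433479309, 0.21188819408416748), 9.554551124572754) 0.0598
top holder [148 227  16  23  77] [152.3 237.3] ((0.5036660432815552, 0.4117935001850128), (0.033395394682884216, 0.05555901303887367), 78.21276092529297) 0.058
top holder [442 232  28  28 522] [454.8 245.9] ((0.4
[... 1767 characters left out ...]
 0.04957081377506256), 73.03824615478516) 0.059
side holder [266 287  35  31 664] [282.5 303.4] ((0.4619448482990265, -0.3301319181919098), (0.06219449266791344, 0.06374569982290268), 6.870059967041016) 0.0594
side holder [347 296  27  15 163] [359.5 304.5] ((0.617295503616333, -0.3515535891056061), (0.02930460311472416, 0.054028648883104324), 73.53385925292969) 0.0575
balance 0.73 [0.392, 0.38, 0.619, 0.596] [ 0.588 -0.001  0.073]
amber_bottle 0.73 [0.544, 0.681, 0.577, 0.819] [ 0.617 -0.355  0.065]
white_jar 0.64 [0.546, 0.606, 0.586, 0.707] [ 0.64  -0.234  0.059]
steel_cup 0.71 [0.417, 0.296, 0.452, 0.368] [0.5   0.378 0.049]
holder 0.89 [0.411, 0.719, 0.472, 0.835] [ 0.461 -0.355  0.053]
```

View pics/topcrop.png

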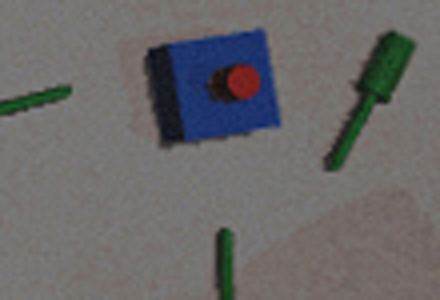

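View pics/topbal.png

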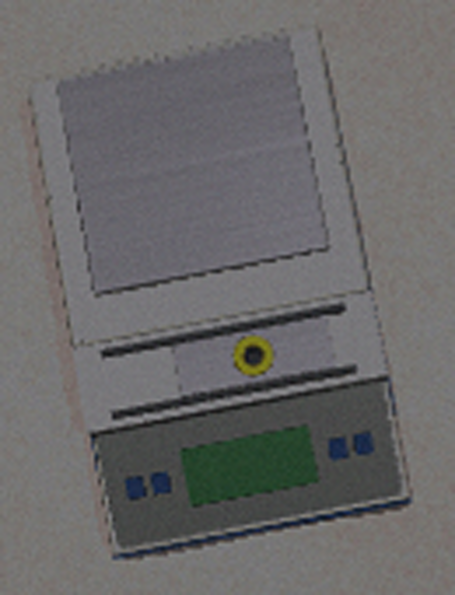

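View pics/sidecrop.png

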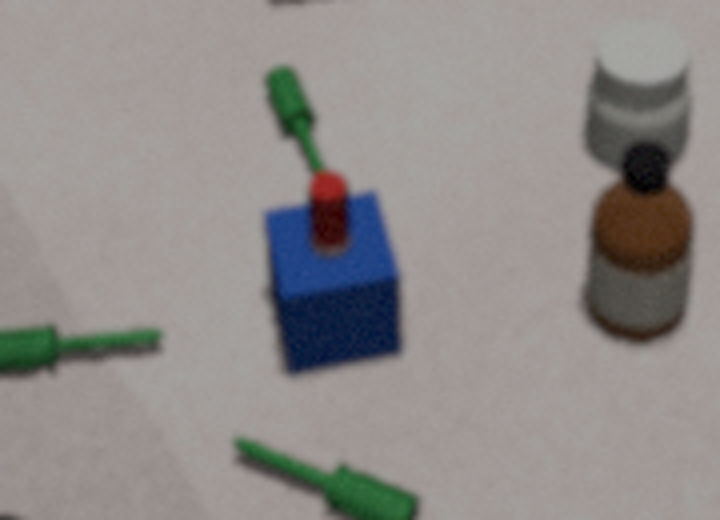

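Run:
```python
from h import *
from scipy.spatial.transform import Rotation as Ro
o=r.get_obs(); print(Ro.from_rotvec(o["orientation"]).as_matrix().round(4), r.finger_overhang,o["clock"])
f=r.grab_frame("top"); g=cv2.cvtColor(f["pixels"],cv2.COLOR_BGR2GRAY)
lsd=cv2.createLineSegmentDetector()
L=lsd.detect(cv2.resize(g,None,fx=2,fy=2,interpolation=cv2.INTER_CUBIC))[0].reshape(-1,4)/2-.25
for l in L:
    if np.hypot(l[2]-l[0],l[3]-l[1])>35 and 240<l[0]<360 and 115<l[1]<280:
        A=at_z(f,l.reshape(2,2),.08); d=A[1]-A[0]; a=np.degrees(np.arctan2(d[1],d[0]))
        print(l.round(1),"len",np.linalg.norm(d).round(3),"yaw",((a+45)%90-45).round(2))
f=r.grab_frame("side"); cv2.imwrite("pics/s1.png",f["pixels"])
```

```text
[[ 0.      0.9111  0.4121]
 [-0.      0.4121 -0.9111]
 [-1.      0.      0.    ]] 0.008 1.7
[260.1 238.  345.1 221.6] len 0.207 yaw 9.36
[331.8 203.9 263.7 217. ] len 0.167 yaw 9.26
[336.2 221.1 266.8 234.5] len 0.169 yaw 9.31
[300.  266.8 343.8 258.3] len 0.105 yaw 9.43
[351.2 259.1 292.6 270.1] len 0.141 yaw 9.09
[263.2 214.6 332.  201.2] len 0.169 yaw 9.39
[289.9 227.1 335.9 218.5] len 0.112 yaw 8.98
[262.7 197.6 323.3 185.7] len 0.149 yaw 9.46
[348.1 255.8 270.  270.8] len 0.188 yaw 9.36
[345.  223.4 262.4 239.4] len 0.201 yaw 9.38
```

Emit:
play_rows([
  [1,0.03,0.04,0,-0.1],
  [1,0.055,0.08,0,-0.2],
  [1,0.08,0.12,0,-0.262],
  [1,0.105,0.16,0,-0.262],
  [1,0.13,0.2,-0.01,-0.262],
  [1,0.155,0.24,-0.02,-0.262],
  [1,0.184,0.283,-0.04,-0.262],
  [1,0.184,0.283,-0.06,-0.262],
  [1,0.184,0.283,-0.08,-0.262],
  [1,0.184,0.283,-0.08,-0.262],
], force=40)

```text
clock: 2.8
tcp_pos: [0.4609, -0.3305, 0.1569]
orientation: [1.088, 1.287, -1.089]
contact_force: [-1.0, 0.3, 0.4]
grip_width: 0.0853
```

Run:
```python
from h import *
o=r.get_obs(); print(o["tcp_pos"],o["clock"],o["contact_force"],o["joints"].round(2))
for n,(x,y) in(("top",(400,180)),("side",(210,200))):
    f=r.grab_frame(n); print(n,proj(f,[o["tcp_pos"]]))
    cv2.imwrite(f"pics/{n}2.png",cv2.resize(f["pixels"][y:y+140,x:x+180],None,fx=4,fy=4,interpolation=cv2.INTER_CUBIC))
```

```text
[ 0.46091745 -0.33054021  0.15691949] 2.8 [-0.96575768  0.32327632  0.37915623] [ 0.55  0.4  -0.04  1.89  0.02  0.86 -0.92]
top [[467.70317676 244.62153388]]
side [[280.02896404 265.66384275]]
```

View pics/side2.png

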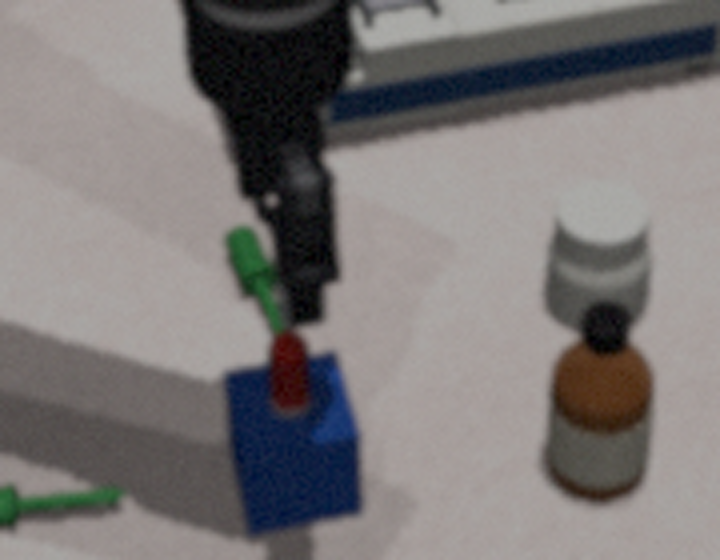

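View pics/top2.png

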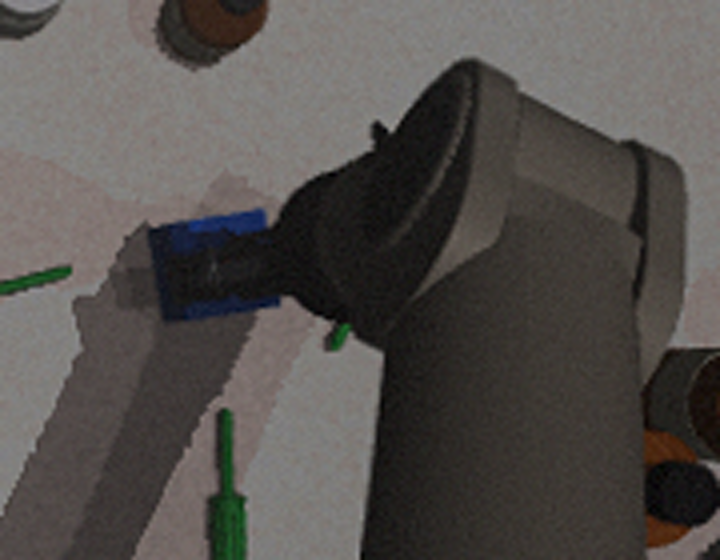

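Run:
```python
from h import *
o=r.get_obs(); t=o["tcp_pos"]
f=r.grab_frame("side"); 
d=np.array([.1616,-.987,0])
for s in(.043,.057): print(proj(f,[t+d*s+[0,0,.005]]), proj(f,[t+d*s+[0.011*.987,.011*.16,.005]]), proj(f,[t+d*s+[-0.011*.987,-.011*.16,.005]]))
z=f["z_map"]
for v in range(262,282,2):
    m=[u for u in range(270,300) if 0<z[v,u]]
    W=at_depth(f,np.c_[range(274,298),[v]*24],z[v,274:298]); k=W[:,2]>.13
    if k.any(): print(v,W[k][:,0].min().round(4),W[k][:,0].max().round(4),W[k].mean(0).round(4),np.arange(274,298)[k][[0,-1]])
```

```text
[[285.78158435 278.86273678]] [[291.55651193 277.67783581]] [[279.97535454 280.05511861]]
[[287.56984012 284.15215644]] [[293.40685036 282.93947304]] [[281.70086714 285.37264043]]
262 0.458 0.4853 [ 0.4717 -0.3937  0.2243] [279 295]
264 0.4579 0.4851 [ 0.4714 -0.3978  0.2235] [279 295]
266 0.4576 0.4849 [ 0.4711 -0.4011  0.2219] [279 295]
268 0.4591 0.4848 [ 0.4717 -0.4033  0.2191] [280 295]
270 0.459 0.4829 [ 0.4706 -0.4042  0.2153] [280 294]
272 0.4588 0.4789 [ 0.4684 -0.3921  0.199 ] [280 291]
274 0.4587 0.4787 [ 0.4684 -0.3863  0.1883] [280 291]
276 0.4585 0.4805 [ 0.4693 -0.3847  0.1817] [280 292]
278 0.441 0.4803 [ 0.4678 -0.4366  0.2284] [280 292]
280 0.4598 0.4765 [ 0.468  -0.3856  0.1726] [281 290]
```

Emit:
play_rows([
  [1,0,0,-0.03,0],
  [1,0,0,-0.06,0],
  [1,0,0,-0.08,0],
  [1,0,0,-0.083,0],
  [1,0,0,-0.083,0],
  [-0.2,0,0,-0.083,0],
  [-0.7,0,0,-0.083,0],
  [-1,0,0,-0.083,0],
  [-1,0,0,-0.083,0],
  [-1,0,0,-0.083,0],
], force=25)

```text
clock: 3.95
tcp_pos: [0.4624, -0.3317, 0.0768]
orientation: [1.089, 1.282, -1.088]
contact_force: [-1.8, 1.7, 4.3]
grip_width: 0.0192
```

Emit:
play_rows([
  [-1,0,0,0,0],
  [-1,0,0,0,0],
  [-1,0,0,0,0],
  [-1,0,0,0,0],
])

```text
clock: 4.35
tcp_pos: [0.4624, -0.3318, 0.0768]
orientation: [1.089, 1.282, -1.088]
contact_force: [-1.7, 1.8, 6.7]
grip_width: 0.0191
```

Emit:
play_rows([
  [-1,0,0,0.02,0],
  [-1,0,0,0.05,0],
  [-1,0,0,0.09,0],
  [-1,0,0,0.12,0],
  [-1,0,0,0.13,0],
  [-1,0.01,0.03,0.13,0],
  [-1,0.02,0.07,0.13,0],
  [-1,0.03,0.11,0.13,0],
  [-1,0.04,0.14,0.13,0],
  [-1,0.04,0.14,0.13,0],
])

```text
clock: 5.35
tcp_pos: [0.5034, -0.1862, 0.2053]
orientation: [1.084, 1.287, -1.081]
contact_force: [-0.5, 0.0, -1.5]
grip_width: 0.0191
```

Run:
```python
from h import *
o=r.get_obs(); print(o["tcp_pos"],o["clock"],o["contact_force"],o["grip_width"])
t=o["tcp_pos"]
for n in("top","side"):
    f=r.grab_frame(n); p=proj(f,[t,t-[0,0,.0718]]); print(n,p)
    x,y=(p[1]-[90,70]).astype(int)
    cv2.imwrite(f"pics/{n}3.png",cv2.resize(f["pixels"][y:y+140,x:x+180],None,fx=4,fy=4,interpolation=cv2.INTER_CUBIC)); print(x,y)
    print(r.pinpoint(f,"pin_tip"))
```

```text
[ 0.50341955 -0.18624643  0.20526222] 5.35 [-0.51978521  0.0490603  -1.51638569] 0.019108784720370555
top [[405.64264548 225.63053561]
 [400.6773933  228.47052141]]
310 158
[{'position': [0.7533, 0.6678], 'conf': 0.56}]
side [[294.87741051 199.73082593]
 [295.62760883 226.14241862]]
205 156
[{'position': [0.4053, 0.8722], 'conf': 0.7}, {'position': [0.4395, 0.7167], 'conf': 0.66}, {'position': [0.4586, 0.57], 'conf': 0.59}, {'position': [0.3772, 0.8103], 'conf': 0.55}]
```

View pics/side3.png

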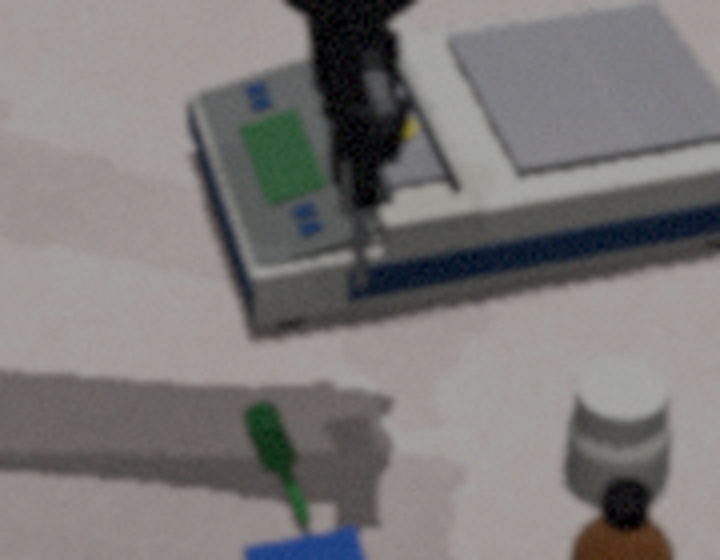

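View pics/top3.png

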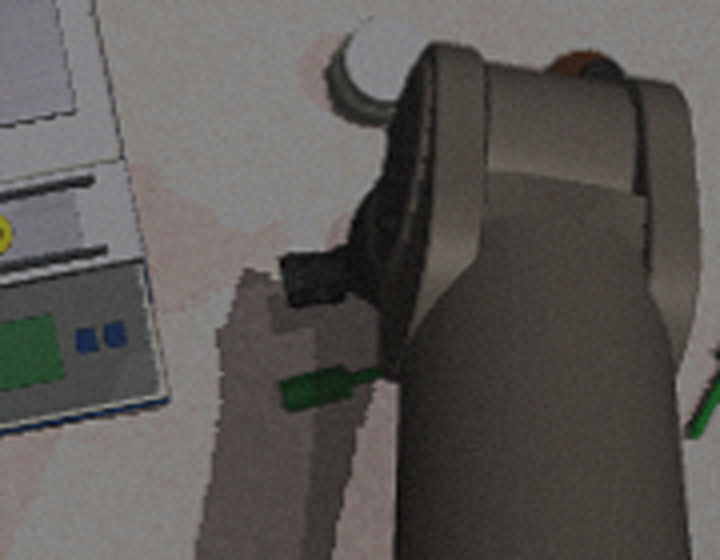

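Emit:
play_rows([
  [-1,0.01,0.04,0,0],
  [-1,0.02,0.08,0,0],
  [-1,0.025,0.12,0,0],
  [-1,0.03,0.16,0,0],
  [-1,0.037,0.19,0,0],
  [-1,0.04,0.21,0,0],
  [-1,0.041,0.218,-0.01,0],
  [-1,0.041,0.218,-0.02,0],
  [-1,0.041,0.218,-0.025,0],
  [-1,0.041,0.218,-0.025,0],
])

```text
clock: 6.55
tcp_pos: [0.5421, 0.0237, 0.1797]
orientation: [1.088, 1.282, -1.093]
contact_force: [0.0, -1.2, -0.0]
grip_width: 0.019
```

Emit:
play_rows([
  [-1,0,0,0,0],
  [-1,0,0,0,0],
  [-1,0,0,0,0],
])

```text
clock: 6.85
tcp_pos: [0.5435, 0.0256, 0.1817]
orientation: [1.089, 1.281, -1.088]
contact_force: [-0.4, 0.0, -1.3]
grip_width: 0.0191
```

Run:
```python
from h import *
from scipy.spatial.transform import Rotation as Ro
o=r.get_obs(); print(o["tcp_pos"],o["clock"],o["contact_force"],o["grip_width"],o["qvel"].round(3))
print(Ro.from_rotvec(o["orientation"]).as_matrix().round(3))
t=o["tcp_pos"]
for n in("top","side"):
    f=r.grab_frame(n); p=proj(f,[t,t-[0,0,.0718]]); print(n,p)
    x,y=(p[1]-[50,50]).astype(int)
    cv2.imwrite(f"pics/{n}4.png",cv2.resize(f["pixels"][y:y+90,x:x+110],None,fx=6,fy=6,interpolation=cv2.INTER_CUBIC)); print(x,y)
```

```text
[0.54346207 0.02564211 0.18169536] 6.85 [-0.41455836  0.02951463 -1.33965465] 0.01910622670647628 [-0.004 -0.    -0.003 -0.001 -0.    -0.    -0.002]
[[ 0.001  0.987  0.162]
 [-0.     0.162 -0.987]
 [-1.     0.001  0.   ]]
top [[305.38440466 211.10043868]
 [307.30514826 214.83898389]]
257 164
side [[303.71601266 155.60318986]
 [304.08316129 179.67331714]]
254 129
```

View pics/side4.png

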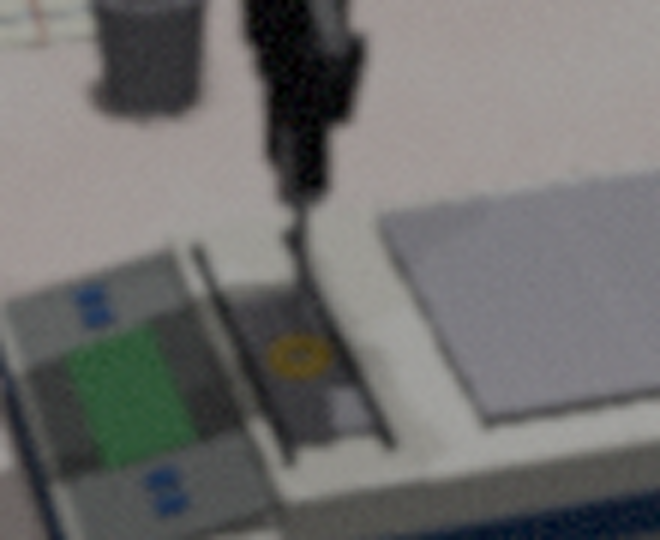

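View pics/top4.png

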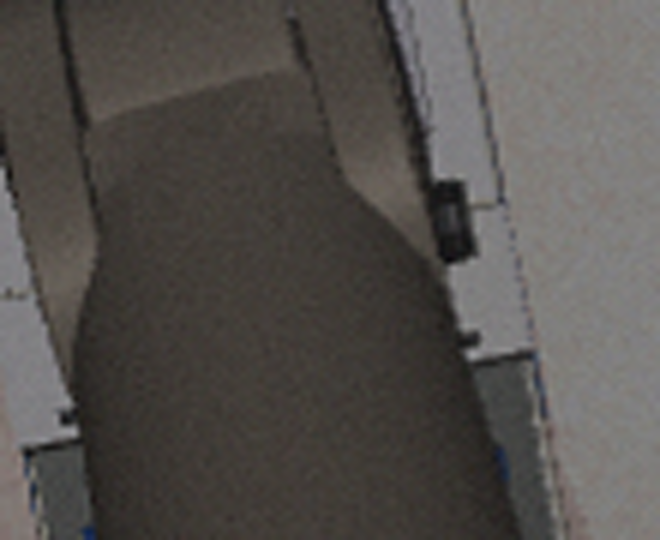

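Emit:
play_rows([
  [-1,0,0,-0.01,0],
  [-1,0,0,-0.018,0],
  [-1,0,0,-0.022,0],
  [-1,0,0,-0.025,0],
  [-1,0,0,-0.028,0],
  [-1,0,0,-0.031,0],
  [-1,0,0,-0.034,0],
  [-1,0,0,-0.034,0],
])

```text
clock: 7.75
tcp_pos: [0.543, 0.026, 0.1469]
orientation: [1.088, 1.282, -1.089]
contact_force: [0.7, 0.2, -1.5]
grip_width: 0.0193
```

Emit:
play_rows([
  [-1,0,0,-0.004,0],
  [-1,0,0,-0.008,0],
  [-1,0,0,-0.011,0],
  [-1,0,0,-0.014,0],
  [-1,0,0,-0.017,0],
  [-1,0,0,-0.019,0],
  [-1,0,0,-0.021,0],
  [-1,0,0,-0.021,0],
])

```text
clock: 8.55
tcp_pos: [0.543, 0.026, 0.126]
orientation: [1.088, 1.282, -1.089]
contact_force: [-0.9, -0.8, 0.2]
grip_width: 0.0192
```

Emit:
play_rows([
  [-1,0,0,-0.001,0],
  [-1,0,0,-0.002,0],
  [-1,0,0,-0.003,0],
  [-1,0,0,-0.003,0],
])

```text
clock: 8.95
tcp_pos: [0.5431, 0.026, 0.1232]
orientation: [1.088, 1.282, -1.089]
contact_force: [-0.2, -0.1, -1.1]
grip_width: 0.0193
```

Emit:
play_rows([
  [-1,0,0,-0.0005,0],
  [-1,0,0,-0.001,0],
  [-1,0,0,-0.0015,0],
  [-1,0,0,-0.0015,0],
])

```text
clock: 9.35
tcp_pos: [0.5432, 0.026, 0.1217]
orientation: [1.088, 1.282, -1.089]
contact_force: [0.3, -0.0, -0.8]
grip_width: 0.0198
```

Emit:
play_rows([
  [-1,0,0,-0.0005,0],
  [-1,0,0,-0.001,0],
  [-1,0,0,-0.001,0],
])

```text
clock: 9.65
tcp_pos: [0.5431, 0.026, 0.1207]
orientation: [1.088, 1.282, -1.089]
contact_force: [-0.8, -0.6, -0.6]
grip_width: 0.0191
```

Emit:
play_rows([
  [-1,0,0,-0.0005,0],
  [-1,0,0,-0.001,0],
  [-1,0,0,-0.001,0],
])

```text
clock: 9.95
tcp_pos: [0.5432, 0.026, 0.1198]
orientation: [1.088, 1.282, -1.088]
contact_force: [-0.8, -0.0, -0.8]
grip_width: 0.0192
```

Emit:
play_rows([
  [-1,0,0,-0.0005,0],
  [-1,0,0,-0.0005,0],
])

```text
clock: 10.15
tcp_pos: [0.5434, 0.026, 0.1196]
orientation: [1.089, 1.281, -1.088]
contact_force: [-0.8, -0.3, 1.5]
grip_width: 0.019
```

Emit:
play_rows([
  [-1,0,0,-0.0003,0],
  [-1,-0.0002,0.001,-0.0003,0],
  [-1,-0.0003,0.002,-0.0003,0],
  [-1,-0.0005,0.003,-0.0003,0],
  [-1,-0.0006,0.004,-0.0003,0],
])

```text
clock: 10.65
tcp_pos: [0.5432, 0.0287, 0.1194]
orientation: [1.089, 1.28, -1.089]
contact_force: [0.7, -3.7, 5.5]
grip_width: 0.0192
```

Emit:
play_rows([
  [-1,-0.0002,0.001,0,0],
  [-1,-0.0003,0.002,0,0],
  [-1,-0.0005,0.003,0,0],
  [-1,-0.0006,0.004,0,0],
])

```text
clock: 11.05
tcp_pos: [0.5427, 0.0325, 0.1194]
orientation: [1.088, 1.279, -1.089]
contact_force: [1.0, -3.6, 5.1]
grip_width: 0.0193
```

Emit:
play_rows([
  [-1,-0.0002,0.001,0,0],
  [-1,-0.0003,0.002,0,0],
  [-1,-0.0005,0.003,0,0],
  [-1,-0.0007,0.004,0,0],
])

```text
clock: 11.45
tcp_pos: [0.542, 0.0364, 0.1194]
orientation: [1.089, 1.279, -1.089]
contact_force: [0.3, -4.9, 4.8]
grip_width: 0.0194
```

Emit:
play_rows([
  [-1,-0.0002,0.001,0,0],
  [-1,-0.0003,0.002,0,0],
  [-1,-0.0003,0.002,0,0],
])

```text
clock: 11.75
tcp_pos: [0.5417, 0.0387, 0.1194]
orientation: [1.089, 1.279, -1.089]
contact_force: [0.3, -3.9, 5.7]
grip_width: 0.019
```

Emit:
play_rows([
  [-1,-0.0002,0.001,0,0],
  [-1,-0.0003,0.002,0,0],
])

```text
clock: 11.95
tcp_pos: [0.5414, 0.0404, 0.1194]
orientation: [1.089, 1.279, -1.089]
contact_force: [0.2, -4.0, 5.5]
grip_width: 0.0195
```

Emit:
play_rows([
  [-1,-0.0002,0.001,0,0],
  [-1,-0.0003,0.002,0,0],
])

```text
clock: 12.15
tcp_pos: [0.5411, 0.0423, 0.1194]
orientation: [1.089, 1.279, -1.09]
contact_force: [0.6, -5.3, 4.9]
grip_width: 0.0189
```

Emit:
play_rows([
  [-1,-0.0002,0.001,0,0],
  [-1,-0.0003,0.002,0,0],
])

```text
clock: 12.35
tcp_pos: [0.5407, 0.0444, 0.1194]
orientation: [1.089, 1.279, -1.09]
contact_force: [-0.5, -4.4, 4.9]
grip_width: 0.0192
```

Emit:
play_rows([
  [-1,-0.0002,0.001,0,0],
  [-1,-0.0003,0.002,0,0],
])

```text
clock: 12.55
tcp_pos: [0.5404, 0.0463, 0.1194]
orientation: [1.088, 1.279, -1.09]
contact_force: [0.8, -5.6, 5.6]
grip_width: 0.0195
```

Emit:
play_rows([
  [-1,-0.0002,0.001,0,0],
  [-1,-0.0003,0.002,0,0],
])

```text
clock: 12.75
tcp_pos: [0.5401, 0.0483, 0.1194]
orientation: [1.088, 1.279, -1.09]
contact_force: [-0.6, -5.1, 5.1]
grip_width: 0.0191
```

Emit:
play_rows([
  [-1,-0.0002,0.001,0,0],
  [-1,-0.0003,0.002,0,0],
])

```text
clock: 12.95
tcp_pos: [0.5398, 0.0503, 0.1194]
orientation: [1.088, 1.279, -1.09]
contact_force: [0.7, -5.3, 5.9]
grip_width: 0.0193
```

Emit:
play_rows([
  [-1,-0.0002,0.001,0,0],
  [-1,-0.0003,0.002,0,0],
])

```text
clock: 13.15
tcp_pos: [0.5395, 0.0523, 0.1194]
orientation: [1.088, 1.279, -1.09]
contact_force: [1.5, -5.4, 5.8]
grip_width: 0.0187
```

Emit:
play_rows([
  [-1,-0.0002,0.001,0,0],
  [-1,-0.0003,0.002,0,0],
])

```text
clock: 13.35
tcp_pos: [0.5391, 0.0545, 0.1193]
orientation: [1.088, 1.279, -1.09]
contact_force: [0.3, -3.8, 4.0]
grip_width: 0.0191
```

Emit:
play_rows([
  [-1,-0.0002,0.001,0,0],
  [-1,-0.0003,0.002,0,0],
])

```text
clock: 13.55
tcp_pos: [0.538, 0.0583, 0.1187]
orientation: [1.089, 1.282, -1.088]
contact_force: [0.8, -0.5, 0.4]
grip_width: 0.0195
```

Emit:
play_rows([
  [-1,-0.0002,0.001,0,0],
  [-1,-0.0003,0.002,0,0],
])

```text
clock: 13.75
tcp_pos: [0.5377, 0.0604, 0.1187]
orientation: [1.088, 1.283, -1.088]
contact_force: [0.9, -1.4, -0.8]
grip_width: 0.0195
```

Emit:
play_rows([
  [-1,0,0,-0.001,0],
  [-1,0,0,-0.002,0],
  [-1,0,0,-0.002,0],
])

```text
clock: 14.05
tcp_pos: [0.5377, 0.0603, 0.1167]
orientation: [1.088, 1.283, -1.089]
contact_force: [-0.0, 0.2, -2.0]
grip_width: 0.0195
```

Emit:
play_rows([
  [-1,0,0,-0.001,0],
  [-1,0,0,-0.002,0],
  [-1,0,0,-0.002,0],
])

```text
clock: 14.35
tcp_pos: [0.5379, 0.06, 0.1148]
orientation: [1.088, 1.282, -1.089]
contact_force: [0.9, -0.6, -1.3]
grip_width: 0.0191
```

Emit:
play_rows([
  [-1,0,0,-0.001,0],
  [-1,0,0,-0.002,0],
  [-1,0,0,-0.002,0],
])

```text
clock: 14.65
tcp_pos: [0.5379, 0.06, 0.1129]
orientation: [1.088, 1.282, -1.089]
contact_force: [-0.1, 0.2, -1.3]
grip_width: 0.0191
```

Emit:
play_rows([
  [-1,0,0,-0.001,0],
  [-1,0,0,-0.002,0],
  [-1,0,0,-0.003,0],
  [-1,0,0,-0.003,0],
])

```text
clock: 15.05
tcp_pos: [0.5379, 0.0599, 0.1098]
orientation: [1.088, 1.282, -1.089]
contact_force: [0.9, 1.2, -0.3]
grip_width: 0.0193
```

Emit:
play_rows([
  [-1,0,0,-0.001,0],
  [-1,0,0,-0.002,0],
  [-1,0,0,-0.003,0],
  [-1,0,0,-0.003,0],
])

```text
clock: 15.45
tcp_pos: [0.5379, 0.06, 0.1068]
orientation: [1.088, 1.282, -1.089]
contact_force: [0.5, 0.4, -0.2]
grip_width: 0.0196
```

Emit:
play_rows([
  [-1,0,0,-0.001,0],
  [-1,0,0,-0.002,0],
  [-1,0,0,-0.003,0],
  [-1,0,0,-0.003,0],
])

```text
clock: 15.85
tcp_pos: [0.5379, 0.0599, 0.1038]
orientation: [1.088, 1.282, -1.089]
contact_force: [-0.2, -0.4, -0.8]
grip_width: 0.0194
```

Tip about 32 mm; last 2 mm in small steps.

Emit:
play_rows([
  [-1,0,0,-0.0005,0],
  [-1,0,0,-0.001,0],
  [-1,0,0,-0.0015,0],
  [-1,0,0,-0.0015,0],
])

```text
clock: 16.25
tcp_pos: [0.5379, 0.06, 0.1024]
orientation: [1.088, 1.282, -1.089]
contact_force: [0.0, 0.6, -0.3]
grip_width: 0.0195
```

Emit:
play_rows([
  [-1,0,0,-0.0005,0],
  [-1,0,0,-0.0005,0],
])

```text
clock: 16.45
tcp_pos: [0.538, 0.06, 0.102]
orientation: [1.088, 1.282, -1.088]
contact_force: [-0.1, -0.3, -1.4]
grip_width: 0.019
```

Emit:
play_rows([
  [-1,0,0,-0.0003,0],
  [-1,0,0,-0.0003,0],
])

```text
clock: 16.65
tcp_pos: [0.538, 0.06, 0.1018]
orientation: [1.088, 1.282, -1.088]
contact_force: [-0.7, 0.2, 0.3]
grip_width: 0.0195
```

Emit:
play_rows([
  [-1,0,0,-0.0004,0],
  [-1,0,0,-0.0004,0],
])

```text
clock: 16.85
tcp_pos: [0.5381, 0.06, 0.1017]
orientation: [1.089, 1.282, -1.088]
contact_force: [-2.0, 0.8, 4.5]
grip_width: 0.0194
```

Run:
```python
from h import *
f=r.grab_frame("side"); cv2.imwrite("pics/side5.png",cv2.resize(f["pixels"][100:220,240:400],None,fx=5,fy=5,interpolation=cv2.INTER_CUBIC))
```

```text
(no output)
```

View pics/side5.png

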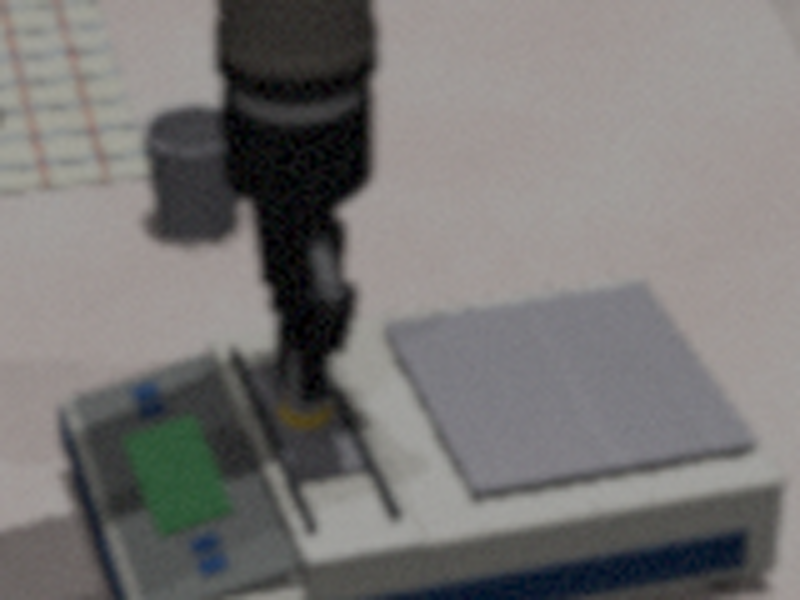

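The side view shows the collar down at the ring (crop 305,410), and the contact came at the expected depth. Letting go next.

Emit:
play_rows([
  [-0.4,0,0,0,0],
  [-0.2,0,0,0,0],
  [0,0,0,0,0],
  [0,0,0,0,0],
  [0,0,0,0,0],
])

```text
clock: 17.4
tcp_pos: [0.538, 0.06, 0.1012]
orientation: [1.088, 1.282, -1.088]
contact_force: [-0.0, -0.3, -0.4]
grip_width: 0.0422
```

Emit:
play_rows([
  [0,0,0,0.02,0],
  [0,0,0,0.05,0],
  [0,0,0,0.08,0],
  [0,0,0,0.11,0],
  [0,-0.02,-0.03,0.14,0],
  [0,-0.04,-0.07,0.16,0],
  [0,-0.05,-0.11,0.16,0],
  [0,-0.06,-0.15,0.16,0],
  [0,-0.06,-0.19,0.16,0],
  [0,-0.06,-0.19,0.16,0],
])

```text
clock: 18.4
tcp_pos: [0.4769, -0.1362, 0.2615]
orientation: [1.093, 1.276, -1.096]
contact_force: [0.4, 0.2, 0.2]
grip_width: 0.0424
```

Run:
```python
from h import *
o=r.get_obs(); print(o["tcp_pos"],o["clock"])
for n in("top","side"):
    f=r.grab_frame(n); im=f["pixels"]; z=f["z_map"]
    hsv=cv2.cvtColor(im,cv2.COLOR_BGR2HSV);H,S,V=[hsv[...,i].astype(int) for i in range(3)]
    m=((H<6)|(H>174))&(S>150)&(V>50)
    nc,lab,st,ce=cv2.connectedComponentsWithStats(m.astype(np.uint8))
    for i in range(1,nc):
        if st[i,4]>8:
            v,u=np.nonzero(lab==i); W=at_depth(f,np.c_[u,v],z[v,u]); print(n,ce[i].round(1),np.median(W,0).round(4),np.percentile(W[:,2],90).round(4))
    y,x=(160,240) if n=="top" else (140,240)
    cv2.imwrite(f"pics/{n}6.png",cv2.resize(im[y:y+110,x:x+150],None,fx=5,fy=5,interpolation=cv2.INTER_CUBIC))
    for l in("amber_bottle","white_jar","steel_cup"):
        print(l,[(np.round(np.array(q["position"])*[640,400],1).tolist()) for q in r.pinpoint(f,l)][:1])
```

```text
[ 0.47687953 -0.13616887  0.26149742] 18.4
top [292.3 216.5] [0.5378 0.0595 0.1281] 0.1315
amber_bottle [[449.0, 186.6]]
white_jar [[401.6, 176.4]]
steel_cup []
side [300.2 168.9] [0.536  0.0534 0.1258] 0.128
side [300.2 177.6] [0.5353 0.0509 0.1002] 0.1045
amber_bottle [[281.1, 317.9]]
white_jar [[359.4, 273.3]]
steel_cup []
```

View pics/side6.png

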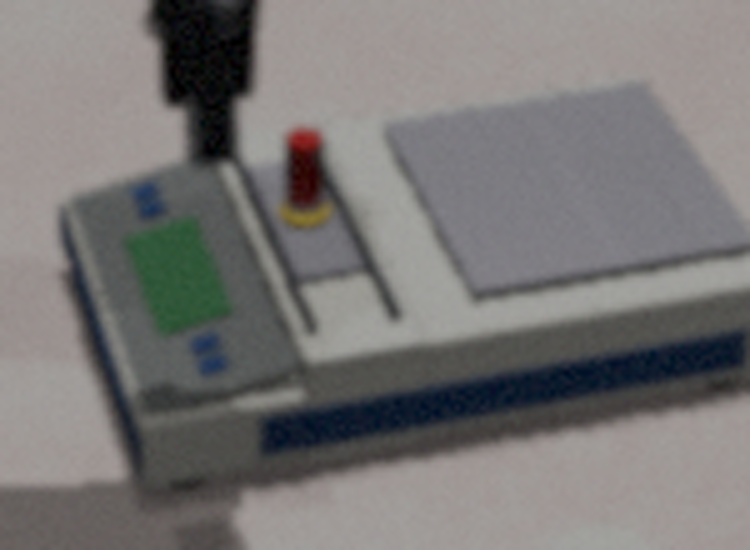

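View pics/top6.png

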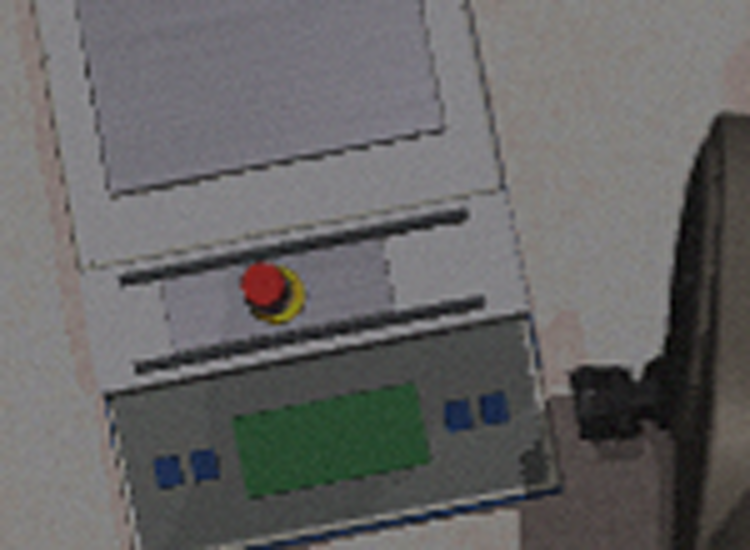

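Run:
```python
from h import *
f=r.grab_frame("side"); cv2.imwrite("pics/side7.png",f["pixels"])
```

```text
(no output)
```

View pics/side7.png

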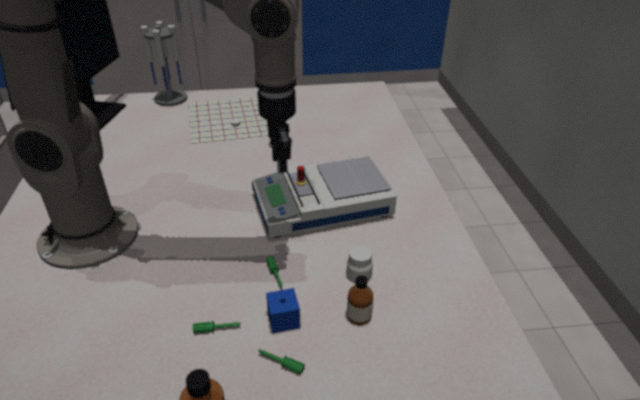

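The side picture shows the red pin home in the ring (301,175). The bottle (360,300) and jar (360,265) are where they started, the holder (283,310) is empty, and the cup is hidden behind the gripper.

```bash
python3 -c "
from bench import r
print(r.hand_in(), r.get_obs()['clock'])"
```

```text
the job is handed in; nothing more can be done
the job is handed in; nothing more can be done
```

The lock pin is fully home in the balance, and I let go and handed the job in at about 19 s; no verdict is reported.

**What I did:** I drew the red pin from its holder and put it down through the yellow ring until it touched the beam. I then slid it left with the shutter at roughly 6 N down and 5 N sideways. The tip lost contact after about 31 mm and came to rest over the hole after about 34 mm. I lowered it the 18 mm expected until the collar met the ring at about 5 N, then opened the fingers and backed away.

**Last checks:** The head top sits at 127–128 mm, where 127 mm is fully home. The pin looked upright and centred in the ring in the enlarged side and top pictures. The sensed force showed nothing near 25 N, though I only read it at the end of each move.

**Checks that failed or disagreed:**
- The two cameras differ by about 4.5 mm in y. I worked from relative positions, on which both agreed.
- In the last pictures the network missed the cup, which the gripper hid in the side view, so I did not confirm its position. The arm never went near it.
- The network also took the holder for the bottle in the side picture. By eye, the bottle and jar had not moved.

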